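# Open the display case by its concealed catch

### The job

Open the archive's table-top display case: feel along the wooden panel in front of the glass for the flush, slightly sunken catch plate, press it in with your fingertips until the glazed lid springs up, then let go and draw clear so that the catch comes back out and the lid stays up. Do not lean on the glazed lid, and leave the small things standing on the case and the table where they are: nothing is picked up.

Things in the scene. Friction and masses are not known exactly. Their poses are not given: they have to be found in the camera images.
- case: Low grey steel display case fixed to the table: 390 mm deep (x), 590 wide (y), 75 high. A flat deck 110 mm deep lies nearest the robot; behind it the glazed lid, level with it. A wooden panel, 84 (x) by 260 mm (y), is let into the middle of the deck, 2 mm lower. Origin: on the table below the panel's middle; the case spans x -55 to +335 mm. x points away from the robot, y along the panel, z up.
- panel_mid (a point): Middle of the wooden panel's top face, 73 mm above the table; axes as the case's. The catch plate lies on the panel's long middle line (this point's y axis), in another place on each case: its centre is up to 80 mm to either side of this point and is not reported. Feel for it, or look for a rectangle outlined by a dark gap.
- catch (a joint): Catch plate: plain wood, 42 (x) by 60 mm (y), in an opening of 47 by 65 mm, its top 2 mm below the wooden panel. Value: how far it is pressed in, m; 0 at rest, 0.006 at its stop (8 mm below the panel's top). A spring pushes it back with 1.4 N at the start, 5.6 N at the stop; the lid is freed at about 0.004. The panel around it is rigid.
- glazing: Glazed lid: dark steel frame, 12 mm thick around a glass pane; 263 mm deep, 590 wide, hinged along its far edge. Shut it lies level with the deck. Once the catch is pressed far enough a spring tips it up by 0.30 rad in about 1 s, and it stays up, its near edge 77 mm higher. Origin: middle of its near edge, 6 mm below its top, 57 mm behind the panel's middle line; axes as the case's when shut.
- weight: Small round steel book weight, 48 mm across, 44 mm high, with a knob on top, standing loose on one end of the grey deck. Origin: centre of its underside.
- caption: Small black label stand, 35 mm (x) by 70 mm (y), 50 mm high, with a blank card, standing loose on the other end of the deck. Origin: centre of its underside.
- loupe: Black standing magnifier, 60 mm across, 62 mm high, loose on the table to the right of the case. Origin: centre of its underside.
- filmbox: Cardboard film box, 103 x 103 mm, 44 mm high, loose on the table to the left of the case. Origin: centre of its underside.

How it is judged:
On the way, in this order (a step that is already met when the one before it is completed fails the run):
1. the catch plate is being pressed in (value of joint catch above 0.0015 m and angle between glazing's own z axis and vertical below 0.1 rad).
2. the lid has sprung up (angle between glazing's own z axis and vertical above 0.25 rad), for 0.1 s.
At the end, for the whole second after the job is handed in: The lid stands up (over 0.27 rad of 0.30), the catch plate has come back out (within 1 mm of its rest), and the weight, label stand, magnifier and film box are within 20 mm of where they stood (angle between glazing's own z axis and vertical above 0.27 rad and value of joint catch below 0.001 m and distance of each of weight, caption, loupe, filmbox from where it was at the start of the episode below 0.02 m); the robot touches nothing.
It fails at once if the glazed lid is pressed with more than 15 N (contact force between any of the arm, the fingers and glazing above 15 N).
It fails at once if one of the loose things is lifted, carried or pushed more than 20 mm (distance of any of weight, caption, loupe, filmbox from where it was at the start of the episode above 0.02 m).
It also fails if it takes over 42 s, if anything falls off the work surface, if the arm or the gripper's body presses on something with over 40 N, if the wrist force passes 120 N, or if a joint passes its speed limit or range.

### The arm

A 6-joint arm with a two-finger parallel gripper is mounted at the origin on the work surface. World frame = base frame: x ahead of the robot, y to its left, z up, the work surface at z = 0. Lengths are in m, angles in rad, forces in N, time in s.
With the tool pointing down it reaches from about 0.35 to 0.925 m from the base axis. Payload 6.4 kg.
Tool frame: the origin (TCP) lies midway between the tips of the shut fingers; the grasp point (between the pads) lies 19 mm behind it; z points along the fingers, y is the direction in which the jaws open and shut (so a half turn about z gives the same grasp; the last joint's range is limited). The gripper opens to 85 mm and grips with 20 to 120 N. Pads are 22 mm wide; open, the fingers measure 114 mm over their backs; the gripper's body (76 mm by 85 mm) begins 54 mm behind the grasp point. The pads swing forward as they close: fully open they stand 13 mm farther back than shut.
Start: joints at [-1.35, 0.245, 1.558, -0, 1.339, -0.174], TCP at [0.25, -0.6, 0.231] pointing down, gripper open.
Joint ranges: [-3.13, 3.13], [-1.02, 2.26], [0.13, 2.54], [-0.95, 4.09], [0.21, 2.88], [-2.74, 2.74]. Speed limits (rad/s): [2.57, 2.57, 3.14, 3.14, 3.14, 3.14].

### API

Orientations are given as a unit quaternion [w, x, y, z].
In Python, from workcell import * gives the robot as it stands.
- The arm moves only by the tool apply_moves, never from a script. Its argument "steps" is a list of rows, each a list of 3 entries, a list of its own where there are three numbers: the turn, a rotation vector about the tool's x, y, z in rad, then the shift along the tool's x, y, z in mm, then the closure, from 0 (fully open) to 1 (shut). In form: [[[wx, wy, wz], [tx, ty, tz], claw], ...]. A call has exactly 5 rows; each row is the pose to reach, as a shift and turn from the pose measured when the call began, along the tool's axes at that moment; what a row does not reach only later rows make up. A row lasts 1/8 s, in which the tool goes at most 62.5 mm and 10.7 degrees, less where a joint would pass 70% of its speed; a pose out of reach is approached as far as the arm can. A call with a gripper value outside its range is refused whole. The fingers move at their own pace and stop on an object; the grip force is fixed at half the most. Time passes only in rows, so rows that repeat a pose let the fingers close, or fill a call up. It gives the time, the measured TCP pose, the force and the opening at its end, in the units of the state.
- sense(): the state, without advancing time (a new reading comes with each control period).
- get_image(name): name is "side" or "top" or "wrist"; returns a dict with "img" (384x512x3 uint8, red, green, blue), "camera_matrix" (3x3 intrinsics, pixels), "D" ([k1, k2, p1, p2, k3] as OpenCV has them; the pictures are not rectified), "extrinsics" (4x4, takes a point from camera to world coordinates). Camera axes: x right, y down, z forward; pixel columns grow to the right and rows downward; lengths in m; the calibration is good to about 2 mm. A picture is of the moment at which its call begins. There is no depth.
- finish_job(): hands the job in, once; it reports no verdict.
The state is a dict: "clock": time; "joint_pos": joint angles; "dq": joint speeds; "joint_efforts": joint torques, N m; "tcp_pos": TCP position; "orientation": TCP orientation; "wrist_force": force on the tool from outside, world axes, zero at the start; "wrist_torque": the same for the moment, N m; "opening": finger opening in m.
Only numpy, scipy, OpenCV 4.12 (cv2) and the standard library are available. Lean on these libraries where they do the work, as an engineer would, in place of code of your own. Each camera call takes 0.05 s, during which the arm holds its last target.

## Working session

There is one attempt and no reset: what is moved stays moved. The work goes in short steps, Python scripts to look and compute and a tool call to move; the robot and the scene stay as the last step left them, time stands still between calls to the robot, and variables do not carry over. Pictures are saved under pics/ and viewed, and the job is handed in when it is done.

Besides the shell and the picture viewer there is one more tool, called after ">>>" as name(argument=value, ...) on one line, values as JSON. apply_moves: Moves the arm, as the interface text tells. Its arguments: {"type":"object","properties":{"steps":{"type":"array","items":{"type":"array"}}},"required":["steps"]}

```bash
mkdir -p pics
cat > h.py <<'E'
from workcell import *
import numpy as np, cv2
from scipy.spatial.transform import Rotation as R
def ray(c,uv,z):
    p=cv2.undistortPoints(np.array([[uv]],float),np.array(c["camera_matrix"]),np.array(c["D"],float))[0,0]
    T=np.array(c["extrinsics"]);d=T[:3,:3]@[p[0],p[1],1];o=T[:3,3]
    return o+d*(z-o[2])/d[2]
def proj(c,P):
    T=np.linalg.inv(np.array(c["extrinsics"]))
    return cv2.projectPoints(np.array(P,float).reshape(-1,3),cv2.Rodrigues(T[:3,:3])[0],T[:3,3],np.array(c["camera_matrix"]),np.array(c["D"],float))[0][:,0]
def save(n,im):cv2.imwrite("pics/"+n+".png",im[...,::-1])
E
python3 - <<'E'
from h import *
import pickle
s=sense();print(s)
for n in("side","top"):
    c=get_image(n);pickle.dump(c,open(n+"0.pkl","wb"));save(n+"0",cv2.resize(c["img"],(800,600)))
    print(np.array(c["extrinsics"]).round(3))
E
```

```text
{'clock': 0.0, 'joint_pos': array([-1.35007921e+00,  2.45832180e-01,  1.55902417e+00,  9.97566643e-06,
        1.33867997e+00, -1.74103367e-01]), 'dq': array([-0.00116091,  0.00235391,  0.00088754, -0.00045004,  0.00021925,
        0.00097112]), 'joint_efforts': array([-3.27008308e-06, -4.29517543e+01, -3.26121676e+01, -6.96515758e-05,
        5.52629572e-03,  2.74301857e-05]), 'tcp_pos': array([ 0.24989951, -0.59943827,  0.23016327]), 'orientation': array([-9.71682582e-04,  9.80577559e-01,  1.96129309e-01, -1.77967161e-05]), 'wrist_force': array([0.64084097, 0.0190362 , 0.31910153]), 'wrist_torque': array([-0.05894998,  0.02486529, -0.0119732 ]), 'opening': 0.08534935990370209}
[[ 0.971 -0.167  0.173  0.301]
 [-0.24  -0.729  0.642 -0.962]
 [ 0.019 -0.664 -0.747  1.217]
 [ 0.     0.     0.     1.   ]]
[[-0.018 -0.997  0.073  0.444]
 [-1.     0.018  0.006  0.012]
 [-0.008 -0.073 -0.997  1.972]
 [ 0.     0.     0.     1.   ]]
```

View pics/side0.png

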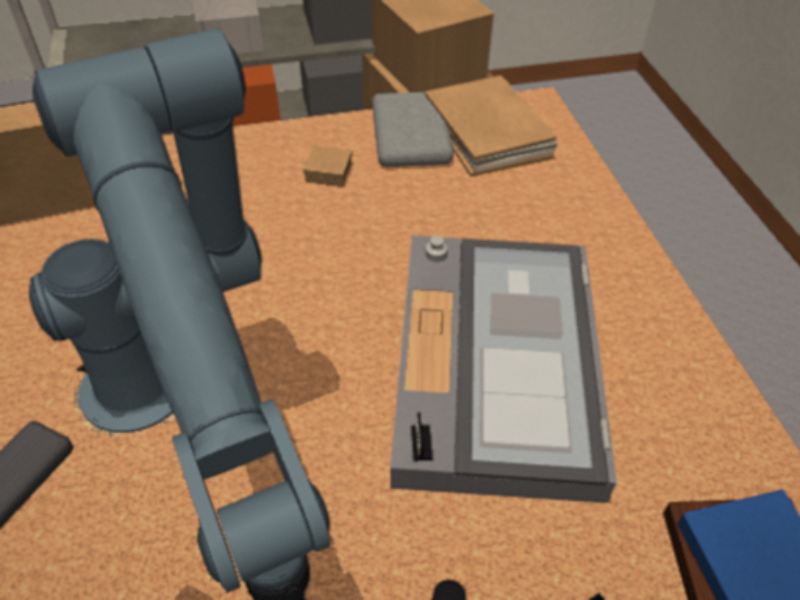

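View pics/top0.png

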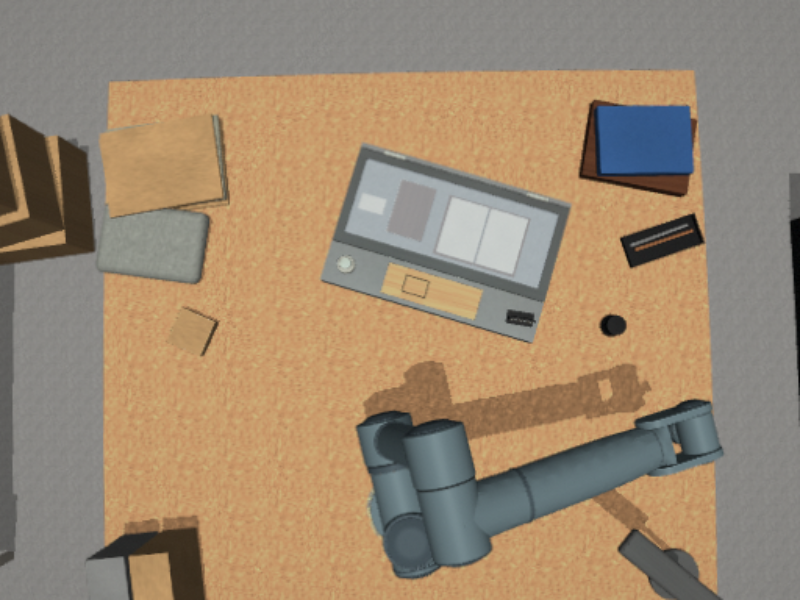

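Both views show the wooden panel with a dark-outlined rectangle on it, at about (415,287) in the top view and (431,321) in the side view. I'll enlarge both.

Run:
```python
from h import *
import pickle
for n,(x,y,w,h) in dict(side=(240,140,90,210),top=(200,85,170,140)).items():
    c=pickle.load(open(n+"0.pkl","rb"));k=4 if n=="top" else 2.8
    im=c["img"]
    if n=="side": x,y,w,h=248,175,50,85;k=7
    else: x,y,w,h=235,160,80,50;k=10
    save(n+"crop",cv2.resize(im[y:y+h,x:x+w],None,fx=k,fy=k,interpolation=cv2.INTER_CUBIC))
```

```text
(no output)
```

View pics/sidecrop.png

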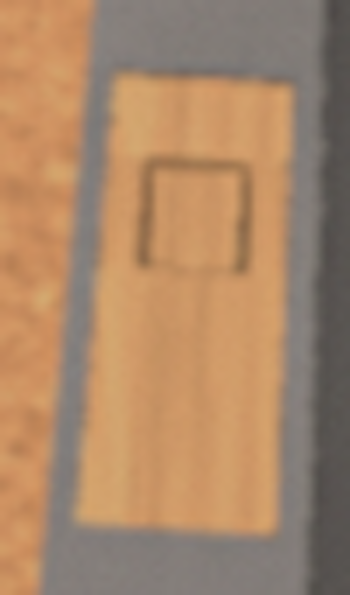

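View pics/topcrop.png

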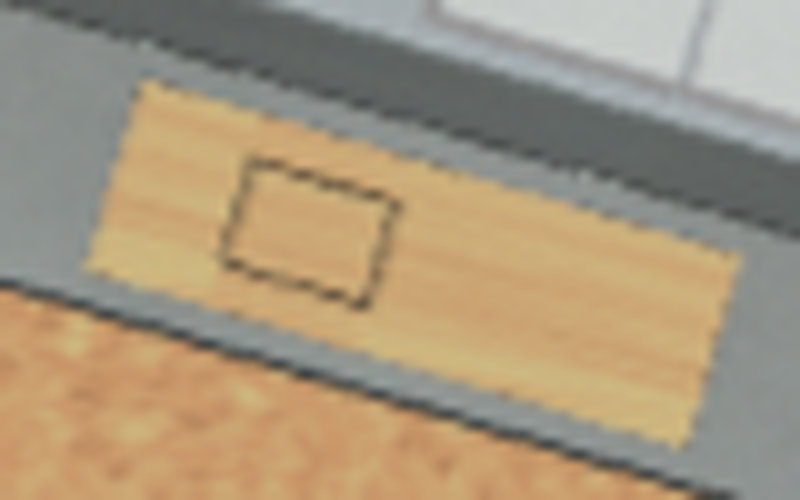

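Top crop: the panel corners are at about (145,80), (742,255), (688,447), (88,268), and the catch gap corners at (252,160), (400,203), (368,305), (223,262). Side crop: the gap runs from (150,160) to (243,270).

Run:
```python
from h import *
import pickle
D=dict(top=((235,160,10),[(145,80),(742,255),(688,447),(88,268)],[(252,160),(400,203),(368,305),(223,262)]),
 side=((248,175,7),[(112,73),(296,82),(280,533),(75,523)],[(150,160),(248,165),(243,270),(142,266)]))
for n,((x,y,k),p,q) in D.items():
    c=pickle.load(open(n+"0.pkl","rb"))
    f=lambda L,z:np.array([ray(c,(x+(u+.5)/k-.5,y+(v+.5)/k-.5),z) for u,v in L])
    P=f(p,.073);Q=f(q,.072)
    print(n,P.mean(0).round(4),Q.mean(0).round(4));print(P.round(3)[:,:2],Q.round(3)[:,:2])
    L=(P[0]+P[3]-P[1]-P[2]) if n=="top" else (P[0]+P[1]-P[2]-P[3])
    a=np.arctan2(L[1],L[0]);print("yaxis ang deg",np.degrees(a),"case yaw",np.degrees(a)-90, "len",np.hypot(*L[:2])/2)
    yax=np.array([np.cos(a),np.sin(a)]);xax=np.array([yax[1],-yax[0]])
    d=(Q.mean(0)-P.mean(0))[:2];print("catch in case", d@xax,d@yax)
s=sense();Rm=R.from_quat(np.roll(s["orientation"],-1)).as_matrix();print(Rm.round(3),s["tcp_pos"])
```

```text
top [ 0.5895 -0.0683  0.073 ] [ 0.6028 -0.0251  0.072 ]
[[ 0.668  0.043]
 [ 0.59  -0.204]
 [ 0.511 -0.18 ]
 [ 0.59   0.068]] [[ 0.634 -0.001]
 [ 0.614 -0.062]
 [ 0.572 -0.048]
 [ 0.591  0.012]]
yaxis ang deg 72.41024355986117 case yaw -17.589756440138828 len 0.25942615101501654
catch in case -0.0003933456276086502 0.0452692613310189
side [ 0.5851 -0.0706  0.073 ] [ 0.5985 -0.0277  0.072 ]
[[ 0.582  0.065]
 [ 0.665  0.04 ]
 [ 0.587 -0.206]
 [ 0.505 -0.181]] [[ 0.587  0.009]
 [ 0.63  -0.004]
 [ 0.611 -0.064]
 [ 0.567 -0.052]]
yaxis ang deg 72.47599644875308 case yaw -17.52400355124692 len 0.25783709803068716
catch in case -4.920960255468339e-05 0.04488337295141735
[[ 0.923  0.385 -0.   ]
 [ 0.385 -0.923  0.002]
 [ 0.    -0.002 -1.   ]] [ 0.24989432 -0.59950332  0.23028836]
```

>>> apply_moves(steps=[[[0,0,0.14],[40,-30,0],0.5],[[0,0,0.28],[80,-59,0],1],[[0,0,0.42],[120,-88,0],1],[[0,0,0.56],[160,-117,0],1],[[0,0,0.7],[200,-146,0],1]])

```text
clock: 0.72
tcp_pos: [0.3788, -0.3861, 0.2302]
orientation: [-0.001, 0.988, -0.154, -0.001]
wrist_force: [0.9, 0.1, 0.7]
opening: -0.0
```

```bash
cat > st.py <<'E'
from h import *
import sys
def tool_delta(tgt,yaw=-0.3064):
    s=sense();Rm=R.from_quat(np.roll(s["orientation"],-1))
    y=yaw;X=[np.cos(y),np.sin(y),0];Z=[0,0,-1];Y=np.cross(Z,X)
    Rt=R.from_matrix(np.array([X,Y,Z]).T)
    print("clk",round(s["clock"],2),"tcp",s["tcp_pos"].round(4),"F",s["wrist_force"].round(2),"open",round(s["opening"],4),"q",s["joint_pos"].round(2))
    print("turn",(Rm.inv()*Rt).as_rotvec().round(4),"shift mm",(Rm.inv().apply(np.array(tgt)-s["tcp_pos"])*1000).round(1))
if __name__=="__main__": tool_delta([float(a) for a in sys.argv[1:4]])
E
python3 st.py .597 -.025 .2
```

```text
clk 0.72 tcp [ 0.3788 -0.3861  0.2302] F [0.86 0.12 0.69] open -0.0 q [-1.   -0.01  1.84  0.    1.32  0.88]
turn [-0.002   0.0013 -0.0037] shift mm [  97.6 -410.4   30.9]
```

>>> apply_moves(steps=[[[0,0,0],[12,-50,0],1],[[0,0,0],[24,-100,0],1],[[0,0,0],[36,-150,0],1],[[0,0,0],[48,-200,0],1],[[0,0,0],[60,-250,0],1]])

```text
clock: 1.35
tcp_pos: [0.5127, -0.1647, 0.2302]
orientation: [-0.001, 0.988, -0.154, -0.001]
wrist_force: [0.1, -0.7, -0.3]
opening: -0.0
```

```bash
python3 st.py .597 -.025 .2
```

```text
clk 1.35 tcp [ 0.5127 -0.1647  0.2302] F [ 0.13 -0.68 -0.28] open -0.0 q [-0.52 -0.01  1.84  0.    1.32  1.36]
turn [-0.0021  0.0018 -0.0037] shift mm [  37.7 -158.7   30.5]
```

>>> apply_moves(steps=[[[0,0,0],[12,-50,0],1],[[0,0,0],[24,-100,0],1],[[0,0,0],[38,-150,20],1],[[-0.002,0.002,-0.004],[38,-159,50],1],[[-0.002,0.002,-0.004],[38,-159,75],1]])

```text
clock: 1.98
tcp_pos: [0.597, -0.0232, 0.1537]
orientation: [-0.0, 0.988, -0.151, -0.001]
wrist_force: [-0.2, 0.9, -0.7]
opening: -0.0001
```

```bash
python3 st.py .597 -.025 .1
python3 - <<'E'
from h import *
import pickle
for n in("wrist","side"):
    c=get_image(n);pickle.dump(c,open(n+"1.pkl","wb"))
    im=c["img"]
    if n=="side": im=cv2.resize(im[100:340,180:400],None,fx=2.5,fy=2.5,interpolation=cv2.INTER_CUBIC)
    save(n+"1",im)
E
```

```text
clk 1.98 tcp [ 0.597  -0.0232  0.1537] F [-0.24  0.88 -0.66] open -0.0001 q [-0.23  0.21  1.75  0.    1.18  1.65]
turn [0.     0.0014 0.0024] shift mm [ 0.6  1.7 53.7]
```

View pics/wrist1.png

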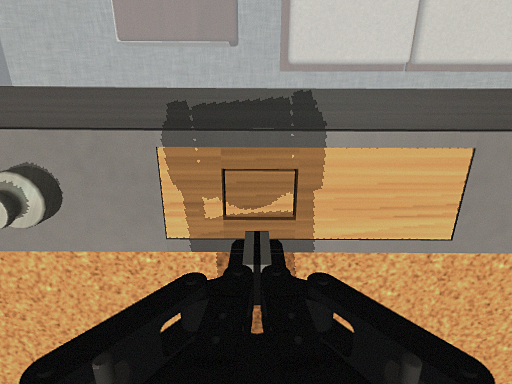

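View pics/side1.png

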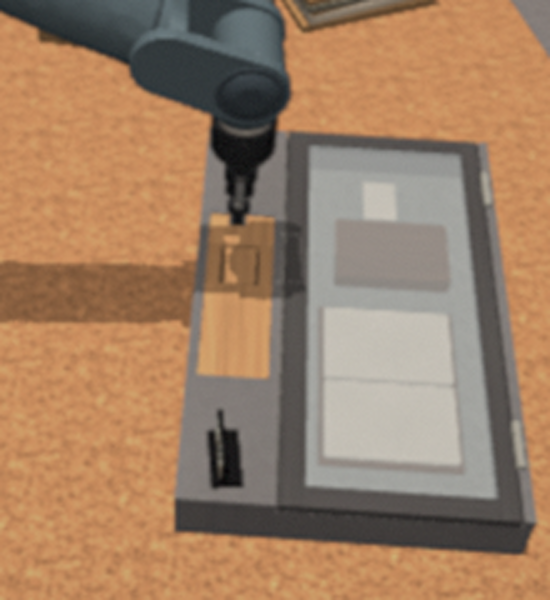

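The wrist picture shows the gap rectangle at columns 222–297, rows 169–220. The closed tips are just below it at about (257,235). I'll use this view to refine the catch position.

```bash
python3 - <<'E'
from h import *
import pickle
c=pickle.load(open("wrist1.pkl","rb"))
Q=np.array([ray(c,p,.072) for p in [(223,170),(297,170),(296,219),(223,219)]]);print(Q.round(3),Q.mean(0).round(4))
print(np.linalg.norm(Q[0]-Q[1]),np.linalg.norm(Q[0]-Q[3]))
P=np.array([ray(c,p,.073) for p in [(156,148),(474,150),(452,240),(164,239)]]);print(P.round(3),P.mean(0).round(4))
E
python3 st.py .597 -.025 .1
```

```text
[[ 0.628 -0.003  0.072]
 [ 0.61  -0.063  0.072]
 [ 0.566 -0.051  0.072]
 [ 0.586  0.012  0.072]] [ 0.5974 -0.026   0.072 ]
0.06305600299767417 0.04549504486093446
[[ 0.663  0.044  0.073]
 [ 0.583 -0.206  0.073]
 [ 0.503 -0.182  0.073]
 [ 0.583  0.071  0.073]] [ 0.583  -0.0684  0.073 ]
clk 2.08 tcp [ 0.5948 -0.0237  0.1515] F [-0.74  0.52 -0.09] open 0.0003 q [-0.23  0.21  1.76  0.    1.19  1.65]
turn [0.0005 0.0074 0.001 ] shift mm [ 2.9  0.6 51.5]
```

>>> apply_moves(steps=[[[0,0,0],[2,1,15],1],[[0,0.004,0],[2,1,30],1],[[0,0.004,0],[2,1,45],1],[[0,0.004,0],[2,1,60],1],[[0,0.004,0],[2,1,68],1]])

```text
clock: 2.7
tcp_pos: [0.5954, -0.025, 0.0822]
orientation: [-0.0, 0.988, -0.152, -0.002]
wrist_force: [0.7, 0.5, -0.8]
opening: 0.0001
```

```bash
python3 st.py .597 -.0255 .066;python3 - <<'E'
from h import *
c=get_image("wrist");save("wrist2",c["img"])
E
```

```text
clk 2.7 tcp [ 0.5954 -0.025   0.0822] F [ 0.75  0.5  -0.83] open 0.0001 q [-0.23  0.3   1.79 -0.    1.06  1.64]
turn [0.0006 0.0048 0.0009] shift mm [ 1.8 -0.1 16.2]
```

View pics/wrist2.png

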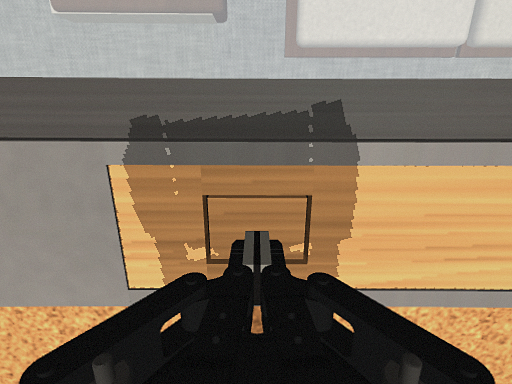

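The tips are centred in the gap sideways (gap columns 205–311, tips at about 257) and sit over its nearer half. I'll press gently.

>>> apply_moves(steps=[[[0,0,0],[1,0,4],1],[[0,0.003,0],[2,0,8],1],[[0,0.003,0],[2,0,10],1],[[0,0.003,0],[2,0,12],1],[[0,0.003,0],[2,0,14],1]])

```text
clock: 3.38
tcp_pos: [0.597, -0.0256, 0.068]
orientation: [0.0, 0.988, -0.152, -0.001]
wrist_force: [-1.9, 0.2, 3.9]
opening: -0.0001
```

```bash
python3 st.py .597 -.0255 .066
```

```text
clk 3.38 tcp [ 0.597  -0.0256  0.068 ] F [-1.94  0.18  3.87] open -0.0001 q [-0.23  0.32  1.79 -0.    1.03  1.64]
turn [0.0008 0.0026 0.001 ] shift mm [ 0.  -0.1  2. ]
```

>>> apply_moves(steps=[[[0,0,0],[0,0,1],1],[[0,0,0],[0,0,2],1],[[0,0,0],[0,0,2],1],[[0,0,0],[0,0,2],1],[[0,0,0],[0,0,2],1]])

```text
clock: 4.0
tcp_pos: [0.597, -0.0256, 0.0661]
orientation: [0.0, 0.988, -0.152, -0.001]
wrist_force: [-2.5, -0.5, 5.4]
opening: 0.0002
```

```bash
python3 st.py .597 -.0255 .066;python3 - <<'E'
from h import *
c=get_image("side");save("side3",cv2.resize(c["img"][100:340,180:400],None,fx=2.5,fy=2.5,interpolation=cv2.INTER_CUBIC))
E
```

```text
clk 4.0 tcp [ 0.597  -0.0256  0.0661] F [-2.53 -0.46  5.39] open 0.0002 q [-0.23  0.33  1.79 -0.    1.03  1.64]
turn [0.0008 0.0026 0.001 ] shift mm [-0.  -0.1  0.1]
```

View pics/side3.png

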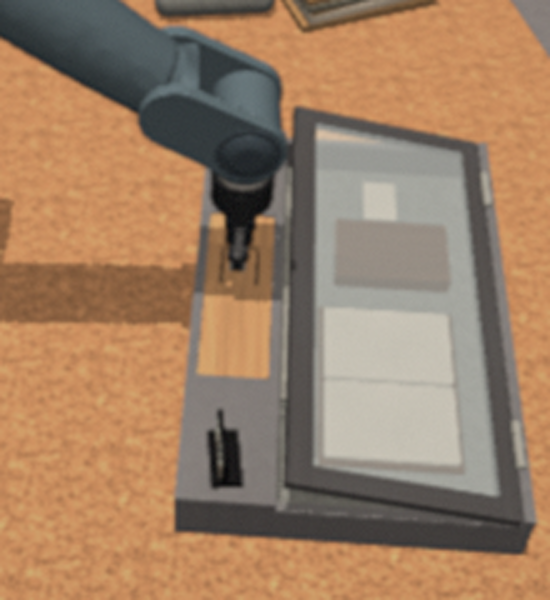

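The lid is up: its frame's near edge is raised along columns 290–310, and the gripper is clear of it. I'll retract up and back towards the robot.

>>> apply_moves(steps=[[[0,0,0],[0,0,-5],1],[[0,0,0],[-2,0,-15],1],[[0,0,0],[-10,0,-35],1],[[0,0,0],[-20,0,-65],1],[[0,0,0],[-30,0,-100],1]])

```text
clock: 4.68
tcp_pos: [0.5679, -0.0164, 0.1668]
orientation: [0.0, 0.988, -0.152, -0.002]
wrist_force: [0.7, -0.2, -0.5]
opening: -0.0001
```

>>> apply_moves(steps=[[[0,0,0],[-15,0,-20],1],[[0,0,0],[-40,0,-40],1],[[0,0,0],[-60,0,-60],1],[[0,0,0],[-60,0,-60],1],[[0,0,0],[-60,0,-60],1]])

```text
clock: 5.3
tcp_pos: [0.511, 0.0015, 0.2265]
orientation: [0.0, 0.988, -0.152, -0.002]
wrist_force: [-0.4, -0.4, 0.4]
opening: -0.0
```

```bash
python3 st.py .597 -.0255 .066;python3 - <<'E'
from h import *
import pickle
ims=[]
for n in("side","top"):
    c=get_image(n);a=pickle.load(open(n+"0.pkl","rb"))["img"]
    save(n+"4",cv2.resize(c["img"],(800,600)))
c=get_image("wrist");save("wrist4",c["img"])
E
```

```text
clk 5.3 tcp [0.511  0.0015 0.2265] F [-0.42 -0.35  0.41] open -0.0 q [-0.22 -0.08  1.91 -0.    1.31  1.66]
turn [0.0008 0.0034 0.0007] shift mm [ 90.7  -0.2 160.2]
```

View pics/side4.png

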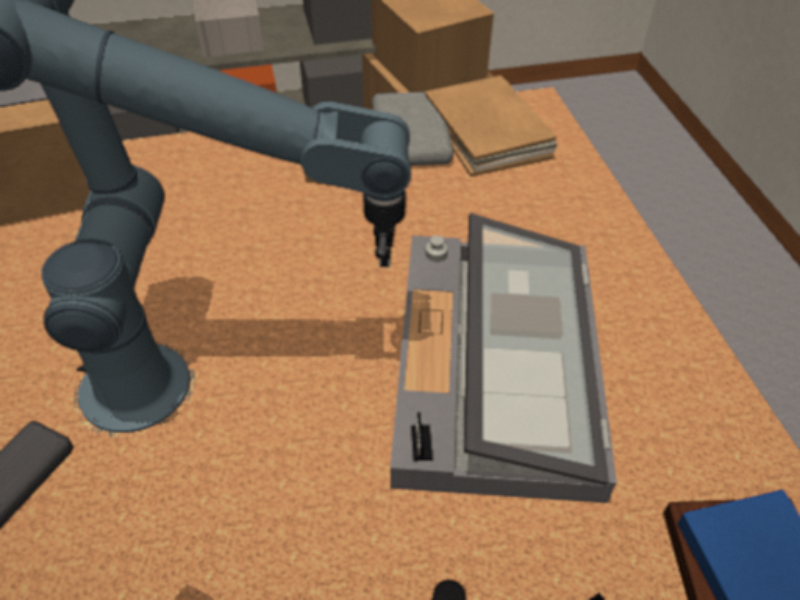

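View pics/wrist4.png

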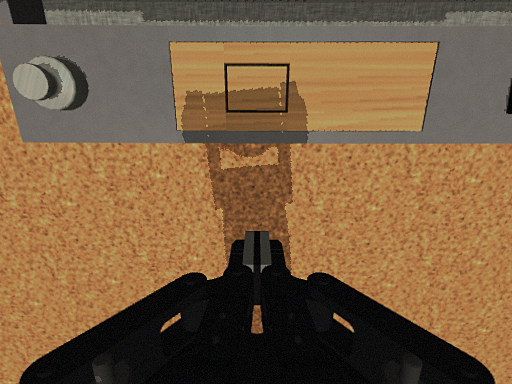

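View pics/top4.png

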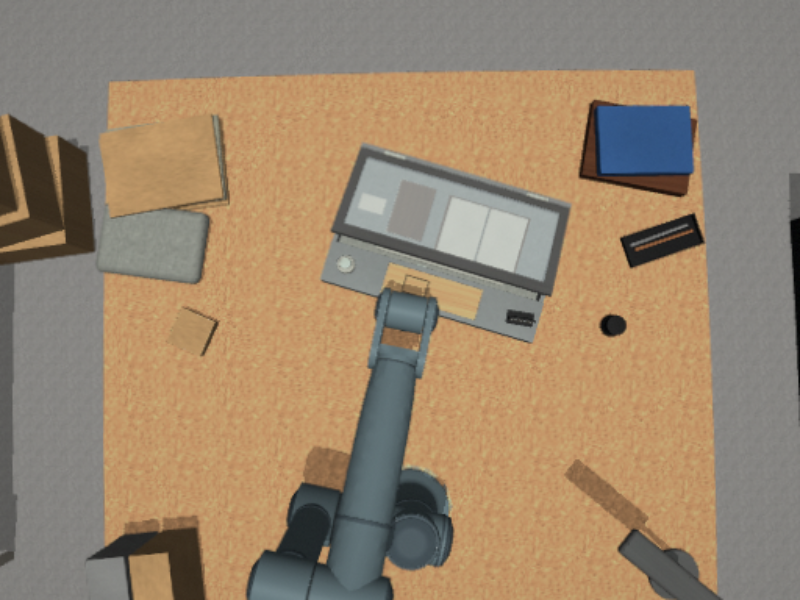

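The lid is up, the weight, label stand, magnifier and film box are where they were, and the arm is clear. One check of the lid angle against its corners in the side view, about (474,215) and (468,452).

Run:
```python
from h import *
import pickle
c=pickle.load(open("side0.pkl","rb"));y=-.3064
X=np.array([np.cos(y),np.sin(y),0]);Y=np.array([-np.sin(y),np.cos(y),0]);o=np.array([.586,-.069,0])
for th in(0,.2,.27,.3):
    print(th,[(proj(c,o+X*(.32-.263*np.cos(th))+Y*s*.295+np.array([0,0,.075+.263*np.sin(th)]))*800/512).round(0) for s in(1,-1)])
```

```text
0 [array([[461., 236.]]), array([[455., 470.]])]
0.2 [array([[465., 219.]]), array([[460., 455.]])]
0.27 [array([[468., 213.]]), array([[464., 450.]])]
0.3 [array([[469., 211.]]), array([[465., 447.]])]
```

```bash
python3 -c "
from h import *
print(sense()['wrist_force']);print(finish_job())"
```

```text
[0.67010016 0.11704908 0.09747757]
the job is handed in; nothing more can be done
None
```

The display case is open and I've handed the job in; the hand-in gives no verdict, so the result below rests on my own checks.

- **What I did:** I found the catch plate's outline in the top, side and wrist pictures, about 45 mm left of the panel's middle. I pressed it with shut fingertips to about 5 mm deep, where the wrist force read 5.4 N. That fits the plate's spring alone. The lid sprang up without touching the arm, and I drew the arm up and back. The robot's clock read 5.3 s before the last pictures.
- **Lid:** it stands up. Its corners in the side picture match about 0.27–0.30 rad once the picture's 2–4 pixel offset is allowed for, so this is consistent with fully up but not a precise measurement.
- **Catch plate:** in the wrist picture it appears back at rest. I did not measure its height.
- **Loose things:** the weight, label stand, magnifier and film box show no visible shift from the first picture.
- **Contact:** the wrist force was at noise level (under 1 N), so the arm touches nothing.
- **Disagreement:** the three cameras' positions for the catch differed by up to 5 mm in x. I aimed near the average.

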